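Coast check of a lens turntable

ROBOT

A 6-joint arm with a two-finger parallel gripper is mounted at the origin on the work surface. World frame = base frame: x ahead of the robot, y to its left, z up, the work surface at z = 0. Lengths are in m, angles in rad, forces in N, time in s.
With the tool pointing down it reaches from about 0.3 to 0.775 m from the base axis. Payload 14.6 kg.
Tool frame: the origin (TCP) lies between the finger pads, 19 mm behind the fingertips; this is the grasp point; z points along the fingers, y is the line along which they close (so a half turn about z gives the same grasp; the last joint's range is limited). The gripper opens to 94 mm and grips with 3 to 60 N. Pads are 16 mm wide; open, the fingers measure 119 mm over their backs; the gripper's body (75 mm by 177 mm) begins 78 mm behind the grasp point.
Start: joints at [1.041, 0.3, 1.521, -0, 1.321, -0.067], TCP at [0.246, 0.492, 0.224] pointing down, gripper open.
Joint ranges: [-3.03, 3.03], [-0.79, 2.21], [0.23, 2.52], [-1.04, 4.18], [0, 3.07], [-2.55, 2.55]. Speed limits (rad/s): [2.22, 2.22, 2.57, 3.14, 3.14, 3.14].

INTERFACE

Orientations are given as [roll, pitch, yaw] about the fixed x, y, z axes, in that order (R = Rz(yaw) Ry(pitch) Rx(roll)).
In Python, from station import * gives the robot as it stands.
- The arm moves only by the tool send_rows, never from a script. Its argument "motion" is a list of rows, each a list of 3 entries, a list of its own where there are three numbers: the shift along the tool's x, y, z in units of 0.03 m (1.0 is 0.03 m), then the turn, a rotation vector about the tool's x, y, z in units of 0.12 rad (1.0 is 0.12 rad), then the opening, from -1 (shut) to 1 (fully open). In form: [[[x, y, z], [rx, ry, rz], grip], ...]. A call has 1 to 12 rows; each row shifts and turns the commanded pose from where the row before left it, along the tool's axes as they then stand; what a row does not reach is not made up. A row lasts 1/10 s, in which the tool goes at most 50 mm and 8.59 degrees, less where a joint would pass 70% of its speed; a pose out of reach is approached as far as the arm can. A call with a number of a shift or a turn outside -1 to 1 is refused whole. A call with a gripper value outside its range is refused whole. The fingers move at their own pace and stop on an object; "squeeze" is the grip in N (left out, the last holds). Time passes only in rows, so rows that do not move let the fingers close. It gives the time, the measured TCP pose, the force, the opening and the grip force at its end, in the units of the state.
- get_obs(): the state, without advancing time (a new reading comes with each control period).
- camera(name): name is "scene" or "top"; returns a dict with "pixels" (420x560x3 uint8, red, green, blue), "depth" (420x560 float32, m along the optical axis (not along the pixel's ray), 0 where there is no reading), "fx", "fy", "cx", "cy" (pixels), "rvec" (rotation vector, rad) and "tvec" (3), from world to camera coordinates, as OpenCV has them. Camera axes: x right, y down, z forward; pixel columns grow to the right and rows downward; lengths in m; the calibration is good to about 2 mm. A picture is of the moment at which its call begins.
- hand_in(): hands the job in; it is judged then, once.
The state is a dict: "time_s": time; "qpos": joint angles; "joint_vel": joint speeds; "tau": joint torques, N m; "ee_pos": TCP position; "eef_rot": TCP orientation; "force": force on the tool from outside, world axes, zero at the start; "moment": the same for the moment, N m; "grip_width": finger opening in m; "grip_force": force on a finger pad.
Only numpy, scipy, OpenCV 4.12 (cv2) and the standard library are available. Lean on these libraries where they do the work, as an engineer would, in place of code of your own. Each camera call takes 0.05 s, during which the arm holds its last target. There are 200 camera calls.

TASK

Check the freshly greased bearing of the lens turntable: with the fingers on its red post, set the platter turning anticlockwise (seen from above) at about a quarter turn per second, never as fast as half a turn per second, then let go so that it coasts freely. While it coasts keep the gripper centred on the moving post, the fingers around it or just above its top, without touching the turntable, for a good five seconds on end; then, while it still turns, catch the post with the fingers, hold it until the platter stands still, and let go. The lens in the middle must stay standing where it is, and leave the other things on the bench alone.

Things in the scene. Friction and masses are not known exactly. Their poses are not given: they have to be found in the camera images.
- turntable: Lens turntable bolted to the blue mat: grey round base, 210 mm diameter, carrying on a free bearing a balanced aluminium platter, 250 mm diameter, 20 mm thick, black rubber in the middle, white ticks round the rim, nominally 1.5 kg (hidden, 0.7 to 2.7 kg). Origin: on the axis, at the base's underside, 3 mm above the bench; platter underside 30 mm, top 50 mm above it. Place and yaw vary.
- axis (a point): Point on the platter's vertical axis at the level of the platter's top (50 mm above the turntable's origin).
- post_top (a point): Centre of the white top of the red upright post fixed on the platter: cylinder, 18 mm diameter, 88 mm tall, its axis 100 mm from the platter's axis, an orange patch at its foot. This point is 88 mm above the platter's top, 141 mm above the bench, and circles with the platter. A yellow bar on the rim lies straight across from the post.
- platter (a joint): Platter angle, rad, growing anticlockwise seen from above, no stops (counts on through full turns). Bearing of the post from the axis = this + the turntable's yaw (0: post on the turntable's +x side). Nominal inertia 0.012 kg m2 (varies with hidden mass); drag 0.0010 N m s/rad viscous plus 0.0005 N m dry: let go at 1.5 rad/s it coasts some 8 to 29 s.
- lens: Black lens, 64 mm diameter, 50 mm tall, 250 g, standing loose and upright on the middle of the platter; its top is 103 mm above the bench, 38 mm below the post's top, so fingertips held above 110 mm clear it. Origin: centre of its underside; z up. It turns with the platter.
- spare_lens: Bystander: black lens, 72 mm diameter, 65 mm tall, right of the mat. Origin: centre of its underside.
- camera: Bystander: black and silver camera body, 125 x 45 x 86 mm, left of the mat. Origin: centre of its underside.
- jar: Bystander: amber jar, 54 mm diameter, 75 mm tall, left of the mat. Origin: centre of its underside.
- screwdriver: Bystander: screwdriver, 170 mm, lying left of the mat. Origin: underside of its middle.
- dish: Bystander: steel dish, 90 mm diameter, 22 mm tall, right of the mat. Origin: centre of its underside.
- loupe: Bystander: black eye loupe, 48 mm diameter, 42 mm tall, right of the mat. Origin: centre of its underside.
There are look-alikes about, which are no part of the job. Leave any green look-alike of the lens alone.

How it is judged:
On the way, in this order (a step that is already met when the one before it is completed fails the run):
1. the fingers, touching the turntable, drive the platter anticlockwise faster than 0.8 rad/s (velocity of joint platter above 0.8 rad/s and contact force between the fingers and turntable above 0.2 N).
2. for 5 s on end the platter coasts anticlockwise (over 0.15 rad/s), untouched by the robot, with the TCP within 25 mm of the post sideways and from 25 mm below to 50 mm above its top (velocity of joint platter above 0.15 rad/s and contact force between each of the arm, the fingers and turntable below 0.1 N and horizontal distance between the grasp point and post_top below 0.025 m and z of the grasp point in the frame of post_top between -0.025 and 0.05 m), for 5 s.
3. the fingers touch the post while the platter still turns anticlockwise (over 0.05 rad/s) (contact force between the fingers and turntable above 0.2 N and velocity of joint platter above 0.05 rad/s and horizontal distance between the grasp point and post_top below 0.06 m).
4. the fingers hold the post and the platter stands still (under 0.04 rad/s) for 0.3 s (contact force between the fingers and turntable above 0.2 N and velocity of joint platter between -0.04 and 0.04 rad/s and horizontal distance between the grasp point and post_top below 0.06 m), for 0.3 s.
At the end, for the whole second after the job is handed in: The platter stands still (under 0.08 rad/s) and released, the lens stands upright (within 0.15 rad) within 20 mm of the platter's axis, and every bystander is within 30 mm of where it was (velocity of joint platter between -0.08 and 0.08 rad/s and contact force between each of the fingers, the arm and turntable below 0.1 N and angle between lens's own z axis and vertical below 0.15 rad and horizontal distance between lens and axis below 0.02 m and distance of each of spare_lens, camera, jar, screwdriver, dish, loupe from where it was at the start of the episode below 0.03 m); the robot touches nothing.
It fails at once if the platter turns at half a turn per second (3.1 rad/s) or faster (velocity of joint platter above 3.1 rad/s or velocity of joint platter below -3.1 rad/s).
It fails at once if the lens is tipped by more than 0.3 rad or pushed more than 25 mm off the axis (angle between lens's own z axis and vertical above 0.3 rad or horizontal distance between lens and axis above 0.025 m).
It fails at once if a bystander is moved by more than 30 mm (distance of any of spare_lens, camera, jar, screwdriver, dish, loupe from where it was at the start of the episode above 0.03 m).
It also fails if it takes over 50 s, if anything falls off the work surface, if the arm or the gripper's body presses on something with over 40 N, if the wrist force passes 120 N, or if a joint passes its speed limit or range.

## Working session

There is one attempt and no reset: what is moved stays moved. The work goes in short steps, Python scripts to look and compute and a tool call to move; the robot and the scene stay as the last step left them, time stands still between calls to the robot, and variables do not carry over. Pictures are saved under pics/ and viewed, at most 10 in all, crops included, and the job is handed in when it is done.

Besides the shell and the picture viewer there is one more tool, called after "Request:" as a command line: name --argument value ..., lists and objects as JSON in quotes. send_rows: Moves the arm, as the interface text tells. Its arguments: {"type":"object","properties":{"motion":{"type":"array"},"squeeze":{"type":"number"}},"required":["motion"]}

```bash
mkdir -p pics; ls; python3 - <<'E'
from station import *
import cv2,numpy as np
o=get_obs();print({k:np.round(v,3) for k,v in o.items()})
for n in("scene","top"):
    c=camera(n);cv2.imwrite(f"pics/{n}0.png",c["pixels"][:,:,::-1]);np.savez(f"{n}0.npz",**c)
    R=cv2.Rodrigues(np.array(c["rvec"],float))[0];print(n,c["fx"],c["cx"],c["cy"],-R.T@np.array(c["tvec"]),R.round(2))
E
```

```text
pics
{'time_s': np.float64(0.0), 'qpos': array([ 1.041,  0.3  ,  1.522,  0.   ,  1.321, -0.067]), 'joint_vel': array([-0.   , -0.001,  0.   , -0.   , -0.   , -0.001]), 'tau': array([ 0.0000e+00, -5.3180e+01, -3.5274e+01,  7.1000e-02,  2.4000e-02,
       -0.0000e+00]), 'ee_pos': array([0.245, 0.492, 0.224]), 'eef_rot': array([-3.14 , -0.   ,  2.679]), 'force': array([ 0.384, -0.606, -0.428]), 'moment': array([0.062, 0.008, 0.006]), 'grip_force': np.float64(0.0), 'grip_width': np.float64(0.094)}
scene 515.5199533161016 273.93124779206437 201.88156971300617 [ 1.09090147 -0.55884407  1.20297782] [[ 0.7   0.72 -0.01]
 [ 0.58 -0.57 -0.58]
 [-0.42  0.4  -0.81]]
top 523.1061589166624 279.95602030895077 207.73852588237105 [0.3177023  0.00232234 1.47896278] [[-0.02 -1.    0.01]
 [-0.99  0.02 -0.15]
 [ 0.15 -0.01 -0.99]]
```

View pics/scene0.png

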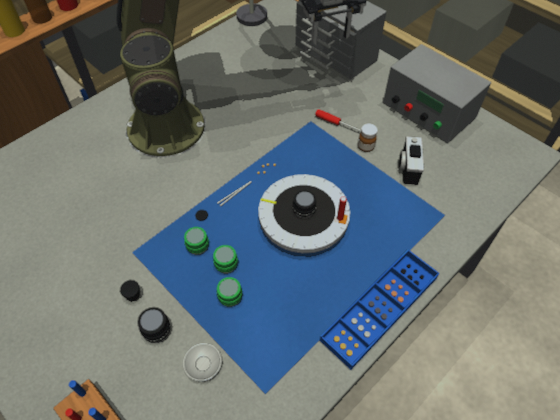

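View pics/top0.png

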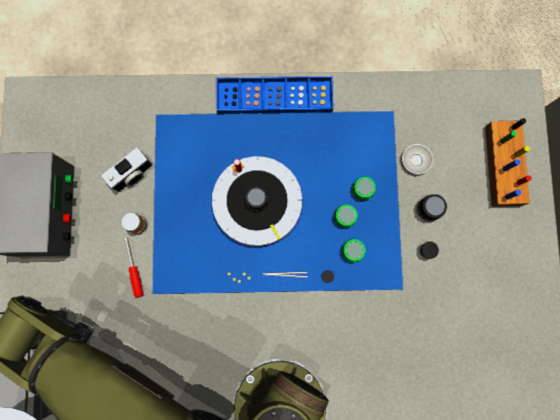

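Scene view: platter centre about (304,212), with the black lens at (304,202) and the red post at (342,207). Top view: platter about (257,200), post (237,165), yellow bar (276,232).
Possible mix-ups for the post are the screwdriver handle (scene 327,117; top 136,282), the rack's red tool (top 528,179) and the jar (top 134,223). For the lens they are the green-ringed lenses (top 364,188; 346,215; 354,250), the spare lens (433,207) and the loupe (429,250). The post on the platter and the black lens at its middle match the description, so I'll check them in a close crop.

```bash
python3 - <<'E'
import cv2,numpy as np
a=cv2.imread("pics/scene0.png")[165:260,250:360];b=cv2.imread("pics/top0.png")[150:250,205:310]
a=cv2.resize(a,None,fx=3.6,fy=3.6,interpolation=cv2.INTER_CUBIC);b=cv2.resize(b,None,fx=3.6,fy=3.6,interpolation=cv2.INTER_CUBIC)
h=max(a.shape[0],b.shape[0]);z=np.zeros((h,a.shape[1]+b.shape[1],3),np.uint8);z[:a.shape[0],:a.shape[1]]=a;z[:b.shape[0],a.shape[1]:]=b
cv2.imwrite("pics/crop.png",z);print(a.shape,b.shape)
E
```

```text
(342, 396, 3) (360, 378, 3)
```

View pics/crop.png

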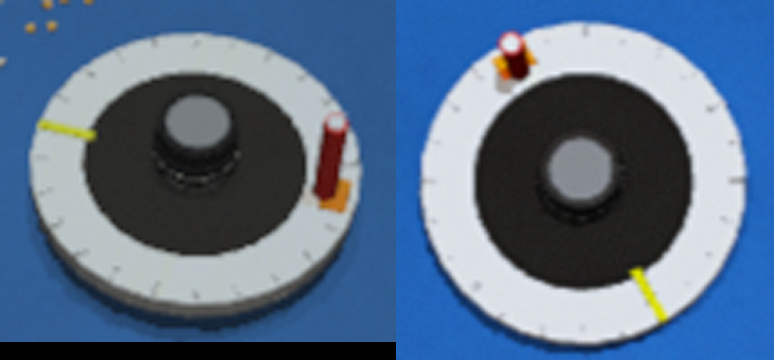

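The crop confirms the choice: the red post with a white top and orange foot patch is on the platter, the yellow bar is across from it, and a plain black lens stands in the middle. Next I triangulate.

```bash
cat > h.py <<'E'
import cv2,numpy as np
def P(c):
    K=np.array([[c["fx"],0,c["cx"]],[0,c["fy"],c["cy"]],[0,0,1.]]);R=cv2.Rodrigues(np.array(c["rvec"],float))[0]
    return K,R,np.array(c["tvec"],float).reshape(3)
def tri(cs,pxs):
    Ms=[K@np.c_[R,t] for K,R,t in map(P,cs)]
    X=cv2.triangulatePoints(Ms[0],Ms[1],np.array(pxs[0],float),np.array(pxs[1],float)).ravel();return X[:3]/X[3]
def atz(c,px,z):
    K,R,t=P(c);d=R.T@np.linalg.inv(K)@np.array([px[0],px[1],1.]);o=-R.T@t;return o+d*(z-o[2])/d[2]
E
python3 - <<'E'
from h import *
s=np.load("scene0.npz");t=np.load("top0.npz")
for n,a,b,z in(("post",(343.3,198.9),(237.2,161.7),.141),("lens",(305.3,198.3),(256.4,196.7),.103),("plat",(304.3,210.4),(257.1,200.1),.053)):
    print(n,tri((s,t),(a,b)).round(4),atz(s,a,z).round(4),atz(t,b,z).round(4))
# red mask blob sizes and yellow bar bearing
for n,c in(("s",s),("t",t)):
    p=c["pixels"].astype(int)
    m=(p[...,0]>150)&(p[...,1]>150)&(p[...,2]<80); m[:150]=0
    v,u=np.nonzero(m);q=[atz(c,x,.053) for x in zip(u,v)];
    q=np.array(q);k=np.hypot(q[:,0]-.55,q[:,1]-.06)<.16;print(n,k.sum(),q[k].mean(0) if k.any() else 0)
E
```

```text
post [0.6506 0.1005 0.1382] [0.6534 0.1013 0.141 ] [0.648 0.098 0.141]
lens [0.5633 0.0528 0.1014] [0.566 0.055 0.103] [0.5607 0.0501 0.103 ]
plat [0.5632 0.0527 0.0457] [0.5684 0.0516 0.053 ] [0.56  0.05  0.053]
s 22 [0.47575419 0.00365006 0.053     ]
t 38 [0.49785165 0.01698797 0.053     ]
```

Axis ≈ (0.563, 0.0525). Post ≈ (0.6507, 0.100), bearing 0.494 rad, radius 0.0997, so the two agree with the stated 100 mm. I'll turn the tool so its x is world −X and its y is world +Y, then move over.

Request:
send_rows --motion '[[[0,0,0],[0,0,-0.96],1],[[0,0,0],[0,0,-0.96],1],[[0,0,0],[0,0,-0.96],1],[[0,0,0],[0,0,-0.97],1],[[-1,-1,0],[0,0,0],1],[[-1,-1,0],[0,0,0],1],[[-1,-1,0],[0,0,0],1],[[-1,-1,0],[0,0,0],1],[[-1,-1,0],[0,0,0],1],[[-1,-1,0],[0,0,0],1],[[-1,-1,0],[0,0,0],1],[[-1,-1,0],[0,0,0],1]]'

```text
time_s: 1.3
ee_pos: [0.4863, 0.2505, 0.2241]
eef_rot: [-3.141, -0.0, 3.141]
force: [0.6, 0.2, -0.1]
grip_width: 0.0939
grip_force: 0.0
```

Request:
send_rows --motion '[[[-0.91,-0.84,0],[0,0,0],1],[[-0.91,-0.84,0],[0,0,0],1],[[-0.91,-0.84,0],[0,0,0],1],[[-0.91,-0.84,0],[0,0,0],1],[[-0.91,-0.84,0],[0,0,0],1],[[-0.91,-0.84,0],[0,0,0],1],[[0,0,0.73],[0,0,0],1],[[0,0,0.73],[0,0,0],1],[[0,0,0.73],[0,0,0],1],[[0,0,0.73],[0,0,0],1]]'

```text
time_s: 2.3
ee_pos: [0.6488, 0.1005, 0.1353]
eef_rot: [-3.142, -0.001, 3.141]
force: [0.5, 0.5, 0.0]
grip_width: 0.0941
grip_force: 0.0
```

```bash
python3 - <<'E'
from station import *
import cv2,numpy as np
o=get_obs();print(o["ee_pos"],o["force"])
a=camera("scene")["pixels"][120:260,250:420,::-1];cv2.imwrite("pics/s1.png",cv2.resize(a,None,fx=4,fy=4,interpolation=cv2.INTER_CUBIC))
E
```

```text
[0.64882106 0.10047767 0.13529582] [0.472843   0.48725904 0.02476039]
```

View pics/s1.png

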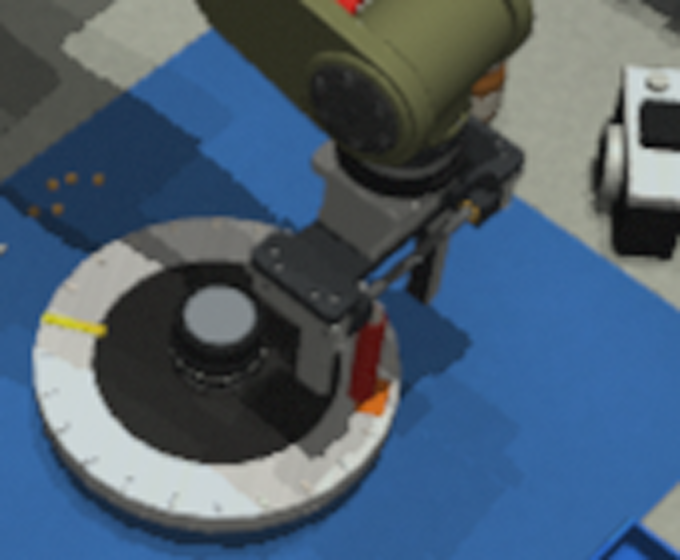

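The post stands between the open fingers, at crop (368,360). Now I close gently.

Request:
send_rows --motion '[[[-0.05,0,0],[0,0,0],-1],[[0,0,0],[0,0,0],-1],[[0,0,0],[0,0,0],-1],[[0,0,0],[0,0,0],-1],[[0,0,0],[0,0,0],-1],[[0,0,0],[0,0,0],-1],[[0,0,0],[0,0,0],-1]]' --squeeze 8

```text
time_s: 3.05
ee_pos: [0.6505, 0.1006, 0.1368]
eef_rot: [-3.142, 0.0, 3.141]
force: [-0.3, 0.1, 0.6]
grip_width: 0.0414
grip_force: 0.0
```

```bash
cat > plan.py <<'E'
import sys,numpy as np
C=np.array([.563,.0525]);Rr=.0997
def rows(p0,ths,R=Rr,u=.03):
    p=np.array(p0)
    for t in ths:
        q=C+R*np.array([np.cos(t),np.sin(t)]);d=q-p;p=q
        print("%.2f: [%.2f, %.2f]"%(t,-d[0]/u,d[1]/u))
E
python3 - <<'E'
from station import *
from plan import *
o=get_obs();p=o["ee_pos"][:2];d=p-C;th=np.arctan2(d[1],d[0]);print(p,th,np.hypot(*d),o["grip_width"],o["grip_force"],o["force"])
w=np.array([.1,.3,.5,.7,.9,1.1,1.3,1.45,1.55,1.6]+[1.6]*2);rows(C+Rr*np.array([np.cos(th),np.sin(th)]),th+np.cumsum(w)*.1)
E
```

```text
[0.65053184 0.10060226] 0.5024900368368351 0.09987817805606775 0.041415292440180794 0.0 [-0.29872648  0.0884359   0.58351393]
0.51: [0.02, 0.03]
0.54: [0.05, 0.09]
0.59: [0.09, 0.14]
0.66: [0.14, 0.19]
0.75: [0.19, 0.23]
0.86: [0.26, 0.25]
0.99: [0.35, 0.26]
1.14: [0.42, 0.23]
1.29: [0.48, 0.18]
1.45: [0.52, 0.10]
1.61: [0.53, 0.02]
1.77: [0.53, -0.06]
```

Request:
send_rows --motion '[[[0,0,0],[0,0,0],-1],[[0,0,0],[0,0,0],-1],[[0,0,0],[0,0,0],-1],[[0,0,0],[0,0,0],-1],[[0,0,0],[0,0,0],-1]]'

```text
time_s: 3.55
ee_pos: [0.6506, 0.1006, 0.1367]
eef_rot: [3.142, 0.0, 3.141]
force: [0.9, 0.5, 0.2]
grip_width: 0.0179
grip_force: 8.0
```

```bash
python3 - <<'E'
from station import *
from plan import *
o=get_obs();p=o["ee_pos"][:2];d=p-C;th=np.arctan2(d[1],d[0]);print(p,th,np.hypot(*d),o["grip_width"],o["grip_force"],o["force"],o["moment"])
E
```

```text
[0.65061637 0.1006116 ] 0.5021646838297943 0.09995675838468943 0.01793177003705551 7.999931126832962 [0.94426762 0.546157   0.17967059] [ 0.09182848 -0.20997018  0.07308756]
```

Request:
send_rows --motion '[[[0.02,0.03,0],[0,0,0],-1],[[0.05,0.09,0],[0,0,0],-1],[[0.09,0.14,0],[0,0,0],-1],[[0.14,0.19,0],[0,0,0],-1],[[0.19,0.23,0],[0,0,0],-1],[[0.26,0.25,0],[0,0,0],-1],[[0.35,0.26,0],[0,0,0],-1],[[0.42,0.23,0],[0,0,0],-1],[[0.48,0.18,0],[0,0,0],-1],[[0.52,0.1,0],[0,0,0],-1],[[0.53,0.02,0],[0,0,0],1],[[0.53,-0.06,0],[0,0,0],1]]'

```text
time_s: 4.75
ee_pos: [0.5415, 0.1513, 0.1365]
eef_rot: [3.141, -0.001, 3.141]
force: [-0.9, 0.7, 0.1]
grip_width: 0.0307
grip_force: 0.0
```

```bash
cat > look.py <<'E'
from station import *
from h import *
from plan import *
import sys,json,os
def look():
    o=get_obs();d=o["ee_pos"][:2]-C;res=[]
    n="top"; c=camera(n);p=c["pixels"].astype(int)
    m=(p[...,0]>120)&(p[...,1]>120)&(p[...,2]<.5*p[...,0])
    # also shadowed yellow
    m|=(p[...,0]>60)&(p[...,1]>55)&(p[...,2]<.35*p[...,0])&(p[...,1]>.8*p[...,0])
    v,u=np.nonzero(m);q=np.array([atz(c,x,.053)[:2] for x in zip(u,v)]).reshape(-1,2)-C
    r=np.hypot(*q.T);k=(r<.135)&(r>.06);q=q[k];e=q.mean(0) if len(q) else [0,0]
    th=np.arctan2(-e[1],-e[0]);cv2.imwrite("pics/last.png",c["pixels"][:,:,::-1])
    print("t %.2f n %d r %.3f std %s post %.3f | tcp th %.3f r %.4f z %.4f w %.3f"%(o["time_s"],len(q),np.hypot(*e),q.std(0).round(3) if len(q) else 0,th,np.arctan2(d[1],d[0]),np.hypot(*d),o["ee_pos"][2],o["grip_width"]), "F",np.round(o["force"],1))
    return o["time_s"],th,o["ee_pos"][:2]
if __name__=="__main__":
    t,th,p=look();w0=float(sys.argv[1]);dec=float(sys.argv[2]);n=int(sys.argv[3])
    # arm: rows begin at t+.05
    T=.05+.1*np.arange(1,n+1);rows(p,th+w0*T-.5*dec*T**2)
E
python3 look.py 1.55 0.15 6
```

```text
t 4.75 n 37 r 0.099 std [0.003 0.013] post 1.707 | tcp th 1.785 r 0.1011 z 0.1365 w 0.031 F [-0.9  0.7  0.1]
1.94: [0.48, -0.19]
2.09: [0.46, -0.22]
2.24: [0.41, -0.28]
2.39: [0.36, -0.34]
2.54: [0.31, -0.38]
2.68: [0.25, -0.42]
```

Request:
send_rows --motion '[[[0.48,-0.19,0],[0,0,0],1],[[0.46,-0.22,0],[0,0,0],1],[[0.41,-0.28,0],[0,0,0],1],[[0.36,-0.34,0],[0,0,0],1],[[0.31,-0.38,0],[0,0,0],1],[[0.25,-0.42,0],[0,0,0],1]]'

```text
time_s: 5.4
ee_pos: [0.4743, 0.0956, 0.1367]
eef_rot: [3.141, -0.0, 3.141]
force: [0.0, -0.5, 0.5]
grip_width: 0.0824
grip_force: 0.0
```

```bash
python3 look.py 1.5 0.15 8;python3 look.py 1.4 0.15 8
```

```text
t 5.40 n 39 r 0.098 std [0.012 0.006] post 2.661 | tcp th 2.689 r 0.0986 z 0.1367 w 0.082 F [ 0.  -0.5  0.5]
2.88: [0.26, -0.59]
3.03: [0.09, -0.48]
3.18: [0.02, -0.48]
3.32: [-0.05, -0.48]
3.46: [-0.12, -0.46]
3.60: [-0.18, -0.43]
3.74: [-0.24, -0.40]
3.88: [-0.29, -0.36]
t 5.45 n 39 r 0.097 std [0.012 0.005] post 2.734 | tcp th 2.705 r 0.0986 z 0.1366 w 0.086 F [-0.4 -0.5  0.7]
2.94: [0.28, -0.73]
3.08: [0.06, -0.45]
3.22: [-0.00, -0.45]
3.35: [-0.06, -0.44]
3.48: [-0.12, -0.42]
3.61: [-0.17, -0.40]
3.74: [-0.22, -0.37]
3.87: [-0.26, -0.33]
```

Request:
send_rows --motion '[[[0.28,-0.73,0],[0,0,0],1],[[0.07,-0.47,0],[0,0,0],1],[[0,-0.47,0],[0,0,0],1],[[-0.06,-0.46,0],[0,0,0],1],[[-0.12,-0.44,0],[0,0,0],1],[[-0.18,-0.42,0],[0,0,0],1],[[-0.24,-0.39,0],[0,0,0],1],[[-0.29,-0.35,0],[0,0,0],1]]'

```text
time_s: 6.3
ee_pos: [0.4919, -0.0173, 0.1366]
eef_rot: [-3.142, 0.0, 3.141]
force: [0.3, 0.8, -1.0]
grip_width: 0.094
grip_force: 0.0
```

```bash
python3 look.py 1.36 0.1 12
```

```text
t 6.30 n 35 r 0.098 std [0.009 0.009] post -2.357 | tcp th -2.366 r 0.0996 z 0.1366 w 0.094 F [ 0.3  0.8 -1. ]
-2.15: [-0.54, -0.45]
-2.02: [-0.39, -0.22]
-1.89: [-0.41, -0.16]
-1.75: [-0.42, -0.11]
-1.62: [-0.43, -0.05]
-1.49: [-0.43, 0.01]
-1.36: [-0.42, 0.06]
-1.24: [-0.41, 0.11]
-1.11: [-0.39, 0.16]
-0.98: [-0.36, 0.21]
-0.86: [-0.33, 0.25]
-0.73: [-0.29, 0.29]
```

Request:
send_rows --motion '[[[-0.54,-0.45,0],[0,0,0],1],[[-0.39,-0.22,0],[0,0,0],1],[[-0.41,-0.16,0],[0,0,0],1],[[-0.42,-0.11,0],[0,0,0],1],[[-0.43,-0.05,0],[0,0,0],1],[[-0.43,0.01,0],[0,0,0],1],[[-0.42,0.06,0],[0,0,0],1],[[-0.41,0.11,0],[0,0,0],1],[[-0.39,0.16,0],[0,0,0],1],[[-0.36,0.21,0],[0,0,0],1],[[-0.33,0.25,0],[0,0,0],1],[[-0.29,0.29,0],[0,0,0],1]]'

```text
time_s: 7.55
ee_pos: [0.6364, -0.0131, 0.1363]
eef_rot: [3.142, -0.0, 3.141]
force: [-0.3, -0.9, -0.2]
grip_width: 0.0942
grip_force: 0.0
```

```bash
python3 look.py 1.24 0.1 12
```

```text
t 7.55 n 43 r 0.101 std [0.009 0.01 ] post -0.782 | tcp th -0.729 r 0.0984 z 0.1363 w 0.094 F [-0.3 -0.9 -0.2]
-0.60: [-0.30, 0.32]
-0.47: [-0.21, 0.35]
-0.35: [-0.16, 0.37]
-0.23: [-0.12, 0.38]
-0.11: [-0.07, 0.39]
0.00: [-0.02, 0.39]
0.12: [0.02, 0.39]
0.24: [0.07, 0.38]
0.35: [0.11, 0.37]
0.47: [0.15, 0.35]
0.58: [0.19, 0.33]
0.69: [0.22, 0.30]
```

Request:
send_rows --motion '[[[-0.28,0.3,0],[0,0,0],1],[[-0.2,0.33,0],[0,0,0],1],[[-0.16,0.35,0],[0,0,0],1],[[-0.12,0.36,0],[0,0,0],1],[[-0.08,0.36,0],[0,0,0],1],[[-0.04,0.36,0],[0,0,0],1],[[0,0.36,0],[0,0,0],1],[[0.05,0.36,0],[0,0,0],1],[[0.09,0.35,0],[0,0,0],1],[[0.12,0.34,0],[0,0,0],1],[[0.16,0.32,0],[0,0,0],1],[[0.19,0.3,0],[0,0,0],1]]'

```text
time_s: 8.8
ee_pos: [0.6434, 0.1101, 0.1367]
eef_rot: [3.142, -0.0, 3.141]
force: [0.1, 0.8, 0.0]
grip_width: 0.094
grip_force: 0.0
```

```bash
python3 look.py 1.04 0.1 12
```

```text
t 8.80 n 38 r 0.101 std [0.011 0.008] post 0.584 | tcp th 0.622 r 0.0989 z 0.1367 w 0.094 F [0.1 0.8 0. ]
0.74: [0.23, 0.32]
0.84: [0.24, 0.24]
0.94: [0.26, 0.21]
1.04: [0.28, 0.18]
1.14: [0.29, 0.15]
1.24: [0.30, 0.12]
1.34: [0.31, 0.09]
1.43: [0.31, 0.06]
1.53: [0.31, 0.03]
1.62: [0.31, -0.00]
1.71: [0.31, -0.03]
1.81: [0.30, -0.06]
```

Request:
send_rows --motion '[[[0.23,0.32,0],[0,0,0],1],[[0.24,0.24,0],[0,0,0],1],[[0.26,0.21,0],[0,0,0],1],[[0.28,0.18,0],[0,0,0],1],[[0.29,0.15,0],[0,0,0],1],[[0.3,0.12,0],[0,0,0],1],[[0.31,0.09,0],[0,0,0],1],[[0.31,0.06,0],[0,0,0],1],[[0.31,0.03,0],[0,0,0],1],[[0.3,0,0],[0,0,0],1],[[0.3,-0.03,0],[0,0,0],1],[[0.29,-0.06,0],[0,0,0],1]]'

```text
time_s: 10.05
ee_pos: [0.5406, 0.1486, 0.1367]
eef_rot: [3.142, 0.0, 3.141]
force: [0.5, -0.2, -0.1]
grip_width: 0.094
grip_force: 0.0
```

```bash
python3 look.py 0.89 0.1 12
```

```text
t 10.05 n 40 r 0.099 std [0.004 0.013] post 1.807 | tcp th 1.800 r 0.0986 z 0.1367 w 0.094 F [ 0.5 -0.2 -0.1]
1.94: [0.45, -0.10]
2.03: [0.26, -0.12]
2.11: [0.25, -0.14]
2.20: [0.24, -0.16]
2.28: [0.22, -0.17]
2.36: [0.20, -0.19]
2.45: [0.18, -0.20]
2.53: [0.16, -0.21]
2.61: [0.14, -0.22]
2.69: [0.12, -0.23]
2.76: [0.10, -0.24]
2.84: [0.08, -0.24]
```

Request:
send_rows --motion '[[[0.45,-0.1,0],[0,0,0],1],[[0.26,-0.12,0],[0,0,0],1],[[0.25,-0.14,0],[0,0,0],1],[[0.24,-0.16,0],[0,0,0],1],[[0.22,-0.17,0],[0,0,0],1],[[0.2,-0.19,0],[0,0,0],1],[[0.18,-0.2,0],[0,0,0],1],[[0.16,-0.21,0],[0,0,0],1],[[0.14,-0.22,0],[0,0,0],1],[[0.12,-0.23,0],[0,0,0],1],[[0.1,-0.24,0],[0,0,0],1],[[0.08,-0.24,0],[0,0,0],1]]'

```text
time_s: 11.3
ee_pos: [0.4691, 0.0815, 0.1367]
eef_rot: [3.142, 0.0, 3.141]
force: [-0.1, -0.0, 0.3]
grip_width: 0.094
grip_force: 0.0
```

```bash
python3 look.py 0.79 0.1 12
```

```text
t 11.30 n 37 r 0.097 std [0.013 0.004] post 2.912 | tcp th 2.842 r 0.0983 z 0.1367 w 0.094 F [-0.1 -0.   0.3]
3.03: [0.17, -0.60]
3.11: [0.02, -0.26]
3.18: [-0.00, -0.25]
3.26: [-0.02, -0.25]
3.33: [-0.04, -0.24]
3.40: [-0.05, -0.24]
3.48: [-0.07, -0.23]
3.55: [-0.09, -0.22]
3.62: [-0.10, -0.21]
3.69: [-0.11, -0.20]
3.75: [-0.12, -0.19]
3.82: [-0.13, -0.18]
```

Over 5 s of free coasting is done, so I close while still following the post.

Request:
send_rows --motion '[[[0.17,-0.6,0],[0,0,0],-1],[[0.02,-0.26,0],[0,0,0],-1],[[0,-0.26,0],[0,0,0],-1],[[-0.02,-0.25,0],[0,0,0],-1],[[-0.04,-0.25,0],[0,0,0],-1],[[-0.05,-0.24,0],[0,0,0],-1],[[-0.07,-0.23,0],[0,0,0],-1],[[-0.09,-0.22,0],[0,0,0],-1],[[-0.1,-0.21,0],[0,0,0],-1],[[-0.11,-0.2,0],[0,0,0],-1],[[-0.12,-0.19,0],[0,0,0],-1],[[-0.13,-0.18,0],[0,0,0],-1]]'

```text
time_s: 12.55
ee_pos: [0.4857, -0.0109, 0.1367]
eef_rot: [3.141, -0.0, 3.141]
force: [0.1, 1.5, 0.3]
grip_width: 0.0176
grip_force: 8.0
```

Request:
send_rows --motion '[[[-0.12,-0.14,0],[0,0,0],-1],[[-0.1,-0.1,0],[0,0,0],-1],[[-0.07,-0.06,0],[0,0,0],-1],[[-0.04,-0.03,0],[0,0,0],-1],[[0,0,0],[0,0,0],-1],[[0,0,0],[0,0,0],-1],[[0,0,0],[0,0,0],-1],[[0,0,0],[0,0,0],-1],[[0,0,0],[0,0,0],-1],[[0,0,0],[0,0,0],-1],[[0,0,0],[0,0,0],-1],[[0,0,0],[0,0,0],-1]]'

```text
time_s: 13.75
ee_pos: [0.4953, -0.0205, 0.1367]
eef_rot: [-3.142, -0.0, 3.141]
force: [-1.3, -2.1, 1.9]
grip_width: 0.0178
grip_force: 8.0
```

```bash
python3 look.py 0 0 0;python3 look.py 0 0 0
```

```text
t 13.75 n 35 r 0.098 std [0.009 0.01 ] post -2.294 | tcp th -2.318 r 0.0995 z 0.1367 w 0.018 F [-1.3 -2.1  1.9]
t 13.80 n 35 r 0.098 std [0.009 0.01 ] post -2.294 | tcp th -2.318 r 0.0996 z 0.1367 w 0.018 F [-2.  -1.   1.5]
```

The post is held and the platter stands still. Now I let go.

Request:
send_rows --motion '[[[0,0,0],[0,0,0],1],[[0,0,0],[0,0,0],1],[[0,0,0],[0,0,0],1],[[0,0,0],[0,0,0],1],[[0,0,0],[0,0,0],1],[[0,0,0],[0,0,0],1],[[0,0,0],[0,0,0],1],[[0,0,0],[0,0,0],1],[[0,0,0],[0,0,0],1],[[0,0,0],[0,0,0],1],[[0,0,0],[0,0,0],1],[[0,0,0],[0,0,0],1]]'

```text
time_s: 15.05
ee_pos: [0.4953, -0.0205, 0.1367]
eef_rot: [3.142, 0.0, 3.141]
force: [0.2, -0.1, -0.3]
grip_width: 0.0941
grip_force: 0.0
```

```bash
python3 look.py 0 0 0;python3 look.py 0 0 0
```

```text
t 15.05 n 34 r 0.098 std [0.009 0.01 ] post -2.307 | tcp th -2.319 r 0.0995 z 0.1367 w 0.094 F [ 0.2 -0.1 -0.3]
t 15.10 n 34 r 0.098 std [0.009 0.01 ] post -2.307 | tcp th -2.319 r 0.0995 z 0.1366 w 0.094 F [ 0.5  0.5 -0.5]
```

Request:
send_rows --motion '[[[0,0,-0.7],[0,0,0],1],[[0,0,-0.9],[0,0,0],1],[[0,0,-0.9],[0,0,0],1],[[0,0,-0.7],[0,0,0],1],[[0,0,0],[0,0,0],1],[[0,0,0],[0,0,0],1],[[0,0,0],[0,0,0],1],[[0,0,0],[0,0,0],1]]'

```text
time_s: 15.95
ee_pos: [0.495, -0.0204, 0.2316]
eef_rot: [3.141, -0.002, 3.141]
force: [-0.1, -1.0, 0.0]
grip_width: 0.0935
grip_force: 0.0
```

```bash
python3 look.py 0 0 0; python3 - <<'E'
from station import *
import cv2
cv2.imwrite("pics/s2.png",camera("scene")["pixels"][:,:,::-1])
E
```

```text
t 15.95 n 34 r 0.098 std [0.009 0.01 ] post -2.307 | tcp th -2.321 r 0.0997 z 0.2316 w 0.093 F [-0.1 -1.   0. ]
```

View pics/s2.png

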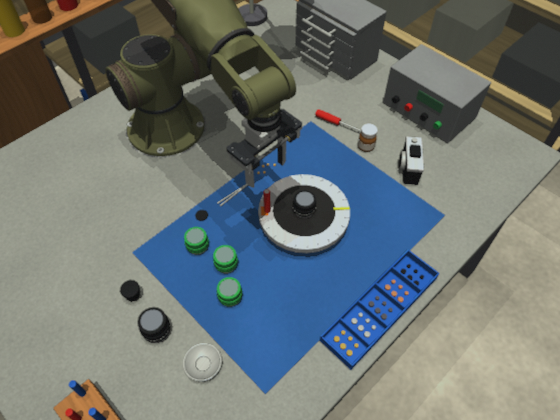

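The platter is still, with the post at (265,203). The lens stands in the middle at (304,202), the gripper is clear above, and the bystanders haven't moved.

```bash
python3 -c "
from station import *
print(hand_in())"
```

```text
the job is handed in; nothing more can be done
None
```

The job is handed in (no verdict was shown): I spun the platter to about 1.5 rad/s, followed the post untouched for over 6 s of free coasting, caught it while turning, held it to a standstill and let go, with the lens still standing in the middle and the bystanders unmoved in the last picture.

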